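# Clamp the carving panel on the sloping stand

## Robot

A 6-joint arm with a two-finger parallel gripper is mounted at the origin on the work surface. World frame = base frame: x ahead of the robot, y to its left, z up, the work surface at z = 0. Lengths are in m, angles in degrees, forces in N, time in s.
With the tool pointing down it reaches from about 0.35 to 0.875 m from the base axis. Payload 4.2 kg.
Tool frame: the origin (TCP) lies midway between the tips of the shut fingers; the grasp point (between the pads) lies 19 mm behind it; y points along the fingers, z is the direction in which the jaws open and shut, and the axes are right-handed (so a half turn about y gives the same grasp; the last joint's range is limited). The gripper opens to 87 mm and grips with 3 to 60 N. Pads are 19 mm wide; open, the fingers measure 117 mm over their backs; the gripper's body (75 mm by 190 mm) begins 51 mm behind the grasp point.
Start: joints at [87.124, 22.042, 0.453, 0, -68.411, -14.817], TCP at [0.19, 0.595, 0.223] pointing down, gripper open.
Joint ranges: [-179.83, 179.83], [-69.29, 118.12], [-61.27, 80.66], [-181.25, 117.63], [-171.15, -9.14], [-177.46, 177.46]. Speed limits (degrees/s): [159.86, 159.86, 180, 180, 180, 180].

## Interface

Orientations are given as [roll, pitch, yaw] about the fixed x, y, z axes, in that order (R = Rz(yaw) Ry(pitch) Rx(roll)).
In Python, from workcell import env gives the robot as it stands. The module is installed in compiled form; this text tells all that it offers. Calls block until the motion is done:
- env.goto(position, orientation): joint-space move of the TCP to a pose.
- env.move_straight(position, rotation=None, rate=0.15, force_limit=None): straight line of the TCP; rotation=None keeps the orientation; rate is the mean speed in m/s. With force_limit (N) it stops when the force on the tool has changed by that much, and returns True; else False.
- env.set_joints(angles): joint-space move.
- env.gripper_to(opening, grasp_force=None): opening from 0.0 (shut) to 1.0 (fully open); grasp_force is the grip in N (None keeps the last); returns when the fingers have stopped.
- env.dwell(seconds).
- env.inverse_kinematics(position, orientation): joint angles nearest the present ones, or None.
- env.read_state(): the state.
- env.grab_frame(name): name is "side" or "top" or "wrist"; returns a dict with "image" (420x560x3 uint8, blue, green, red), "fx", "fy", "cx", "cy" (pixels), "D" ([k1, k2, p1, p2, k3] as OpenCV has them; the pictures are not rectified), "position" and "orientation" of the camera in the world. Camera axes: x right, y up, looking along -z (the intrinsics and any distortion apply to the point x, -y, -z); pixel columns grow to the right and rows downward; lengths in m; the calibration is good to about 2 mm. A picture is of the moment at which its call begins. There is no depth.
A pose or a line that the arm cannot do raises env.Unreachable and nothing moves.
- env.close_job(): hands the job in, once; it reports no verdict.
Trained networks look in a picture, given as the dict that the camera call returned (one of the last four; its "shot" number tells which), for a name from the list of things; names that differ only in an ending like _2 or _b are one class to them, and where a whole thing is asked for, a point or a joint stands for the part that bears it (a point fixed in the world has none). Each returns a list of dicts, best first, with "score" (0 to 1); they miss things now and then, are a little off and sometimes report something else, mostly with a low value. They report only what shows in the picture. A call takes as long as a camera call.
- env.search_frame(picture, thing): "xyz" ([x, y, z] in m, in world coordinates, good to about 4 mm: the middle of the surface that is visible of it).
- env.trace(picture, thing): "mask" (420x560 bool, what is visible of it).
The state is a dict: "clock": time; "joint_positions": joint angles; "qvel": joint speeds; "joint_torque": joint torques, N m; "position": TCP position; "tool_rot": TCP orientation; "force": force on the tool from outside, world axes, zero at the start; "wrist_torque": the same for the moment, N m; "opening": opening from 0.0 (shut) to 1.0 (fully open).
Only numpy, scipy, OpenCV 4.12 (cv2) and the standard library are available. Lean on these libraries where they do the work, as an engineer would, in place of code of your own. Each camera call takes 0.05 s, during which the arm holds its last target. There are 200 camera calls.

## Task

The limewood panel lies ready on the sloping carving stand: clamp it. Swing the hinged hold-down bar down onto the panel, press the bar's spring-lifted star knob in and turn it clockwise until its thread catches in the bush below, and keep turning, regripping as you need to, until the knob's collar sits fully home on the bar and the bar grips the panel firmly. Leave the panel against its ledge and do not disturb the gouges and the mallet beside the stand, then let go.

Things in the scene. Friction and masses are not known exactly. Their poses are not given: they have to be found in the camera images.
- clamp_bar (a joint): opening angle (rad) of the aluminium hold-down bar (217 long, 40 wide, 12 thick, cork pad below), hinged at one end to the sloping board: 0 = flat on the panel, parallel to the board; 1.25 = wide open. The stiff hinge (0.45 N m) keeps the bar where it is left. It swings down with the bar's free end held by the knob, or pushed.
- bar_seat (a point): point on the bar's outer face where the knob's screw passes through. x along the bar away from its hinge (the bar ends 25 mm further), z out of the outer face = the knob's axis, y along the hinge; opening turns the bar about -y. The hinge axis lies at (-180, 0, -6) mm in this frame. Bar closed: z is square to the board, so 30 degrees from vertical.
- knob_head (a point): centre of the black six-lobed star knob's head: 43 mm across lobes, 39 across hollows, 24 high. z = its axis, outward. Untouched it is 38 mm above bar_seat along the axis; screwed home 27 mm. It turns either way (0.15 N m of friction). From where the collar meets the bar, turn on 0.7 to 1.5 rad against rising torque to clamp firmly; let go, it eases back by up to 1 rad and holds.
- collar (a point): centre of the underside of the steel collar (33 mm across) below the knob's neck; head, neck and collar are 39 mm tall together. A spring (3.3 N at first, 6 N fully in) lifts it 11 mm off bar_seat until the screw has caught; home, it bears on the bar. z = the knob's axis, outward.
- screw_tip (a point): end of the captive screw. Right-handed thread, 8 mm of travel a turn; where it starts is hidden. Bar closed and knob pressed in, it lands on the bush's thread after some 5 to 10 mm; kept pressed about 5 N beyond the spring, a part of a turn clockwise (under 0.6 turn) catches it. Caught, it stays down when let go and needs no more push; if not, it springs up.
- nut_mouth (a point): centre of the mouth of the brass threaded bush (37 mm across), under the screw when the bar is closed; 16 mm above the sloping board (closed bar's outer face: 35; untouched screw tip: 18). Axes of the stand: z up, x along the ledge from the bar's hinge to the bush, y level to the board's high side; the board is turned 30 degrees about x.
- panel_middle (a point): centre of the loose limewood panel, 126 x 120 x 20 mm, about 160 g, two slender leg-shaped ornaments carved in relief; it lies on the sloping board against the ledge at the board's low side. z = out of its carved face.
- gouge_wide: loose gouge lying on the bench at the low side of the stand: 250 mm long, handle 27 mm thick, blade 20 mm wide. Origin below its middle, x from handle to blade. To be left alone.
- gouge_narrow: loose gouge lying beside the other: 230 mm long, handle 25 mm thick, blade 9 mm wide. Origin below its middle, x from handle to blade. To be left alone.
- mallet: round dark carver's mallet lying at the high side of the stand, 225 mm long, head 82 mm thick. Origin on the bench below its middle, head to +x. To be left alone.

How it is judged:
By the outcome, as a careful person would: the job done as asked, in the order asked, and still so for the second after the job is handed in, with the robot touching nothing.
It also fails if it takes over 72 s, if anything falls off the work surface, if the arm or the gripper's body presses on something with over 40 N, if the wrist force passes 120 N, or if a joint passes its speed limit or range.

## Working session

There is one attempt and no reset: what is moved stays moved. The work goes in short steps, each a Python script; the robot and the scene stay as the last script left them, time stands still between calls to the robot, and variables do not carry over. Pictures are saved under pics/ and viewed, about 8 in all and at most 12, crops included, and the job is handed in when it is done.

```bash
mkdir -p pics
python3 - <<'E'
from workcell import env
import cv2,numpy as np
s=env.read_state();print(s)
ims=[]
for c in ["side","top"]:
    p=env.grab_frame(c);cv2.imwrite(f"pics/{c}0.png",p["image"])
    print(c,p["position"],p["orientation"],p["fx"],p["fy"],p["cx"],p["cy"],p["D"])
    for t in ["knob_head","clamp_bar","collar","bar_seat","nut_mouth","panel_middle","gouge_wide","gouge_narrow","mallet","screw_tip"]:
        try: print(t,[(np.round(d["xyz"],4).tolist(),round(d["score"],2)) for d in env.search_frame(p,t)[:2]])
        except Exception as e: print(t,e)
E
```

```text
{'clock': 0.0, 'joint_positions': array([ 8.71242443e+01,  2.20903120e+01,  3.78811443e-01, -2.92968723e-02,
       -6.84123260e+01, -1.48151800e+01]), 'qvel': array([ 0.02475182, -0.07078468,  0.02785335, -0.11209931, -0.0038864 ,
        0.0528497 ]), 'joint_torque': array([ 1.44440901e-04, -3.90661812e+01,  1.87415260e+01,  4.21984613e+00,
        1.11529586e-02, -1.90670876e-04]), 'position': array([0.18973727, 0.59485479, 0.22145694]), 'tool_rot': array([-8.98733276e+01,  5.34967978e-03,  1.62298262e+02]), 'force': array([-0.48365846, -0.33475655,  0.88722239]), 'wrist_torque': array([ 0.00044867, -0.01119852, -0.0190758 ]), 'opening': 0.9983154243898776}
side [ 0.39502618 -0.62992889  0.76851992] [ 47.76854092   1.26880818 -12.6160785 ] 406.44172365200404 406.44172365200404 275.95425386124674 198.3480067877072 [0.02334278 0.         0.         0.         0.        ]
knob_head [([0.5271, -0.1201, 0.2707], 0.81), ([0.4571, 0.146, 0.078], 0.38)]
clamp_bar [([0.5015, -0.0829, 0.2003], 0.63)]
collar [([0.5307, -0.1148, 0.2753], 0.6)]
bar_seat [([0.5005, -0.0813, 0.2], 0.84), ([0.495
[... 371 characters left out ...]
 -90.17564072] 513.9208493837652 513.9208493837652 287.82756712585194 198.6254122426612 [0.00430863 0.         0.         0.         0.        ]
knob_head [([0.5363, -0.1104, 0.2672], 0.82), ([0.5155, -0.0747, 0.2124], 0.67)]
clamp_bar [([0.5137, -0.0755, 0.211], 0.78)]
collar [([0.5347, -0.1078, 0.2724], 0.71), ([0.4633, 0.1492, 0.0617], 0.57)]
bar_seat [([0.5161, -0.0749, 0.2126], 0.65)]
nut_mouth [([0.5107, -0.0387, 0.1315], 0.81)]
panel_middle [([0.504, -0.0473, 0.1268], 0.72)]
gouge_wide [([0.5325, -0.2224, 0.0216], 0.7), ([0.4664, 0.1481, 0.0673], 0.26)]
gouge_narrow [([0.4748, -0.303, 0.0209], 0.94)]
mallet [([0.4654, 0.1458, 0.066], 0.95)]
screw_tip [([0.5339, -0.1085, 0.274], 0.85)]
```

View pics/side0.png

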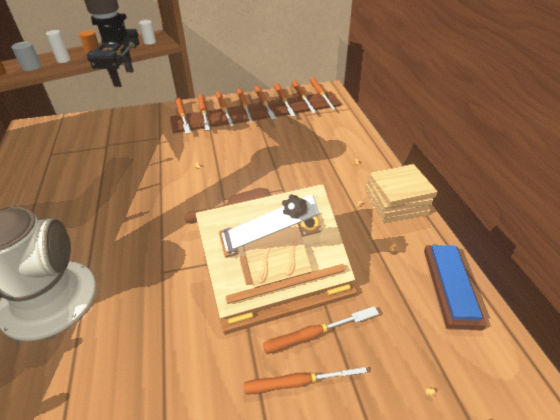

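View pics/top0.png

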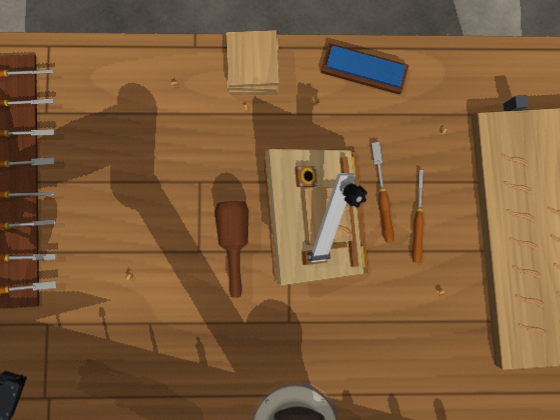

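```bash
cat > h.py <<'E'
from workcell import env
import cv2,numpy as np
from scipy.spatial.transform import Rotation as R
from scipy.optimize import least_squares
def rot(o): return R.from_euler('xyz',o,degrees=True)
def proj(p,X):
    X=np.atleast_2d(X).astype(float)
    c=rot(p["orientation"]).inv().apply(X-p["position"])*[1,-1,-1]
    K=np.array([[p["fx"],0,p["cx"]],[0,p["fy"],p["cy"]],[0,0,1]])
    return cv2.projectPoints(c,np.zeros(3),np.zeros(3),K,np.array(p["D"]))[0].reshape(-1,2)
def model(q,lift=.038):
    """q: nut mouth xyz, yaw(rad), bar angle(rad)"""
    B=R.from_euler('z',q[3])*R.from_euler('x',30,degrees=True)
    b=lambda v:np.array(q[:3])+B.apply(np.array(v)-[0,0,.016])
    A=B*R.from_euler('y',-q[4]); hinge=b([-.18,0,.029])
    s=lambda v:hinge+A.apply(np.array(v)+[.18,0,.006])
    return dict(B=B,A=A,b=b,s=s,hinge=hinge,nut=np.array(q[:3]),seat=s([0,0,0]),knob=s([0,0,lift]))
def barpts(m): return np.array([m['s'](v) for v in([.025,.02,0],[.025,-.02,0],[-.18,-.02,0],[-.18,.02,0])])
E
python3 - <<'E'
from h import *
obs=[]
P=[env.grab_frame(c) for c in("side","top")]
for p in P:
    o={}
    for t in("knob_head","nut_mouth","clamp_bar"):
        d=env.trace(p,t)[0]; m=d["mask"].astype(np.uint8); ys,xs=np.nonzero(m)
        x0,y0,w,h=cv2.boundingRect(m); o[t]=(np.array([x0+(w-1)/2,y0+(h-1)/2]),np.array([xs.mean(),ys.mean()]),m)
        print(t,round(d["score"],2),m.sum(),o[t][0],o[t][1].round(1),(x0,y0,w,h))
    obs.append(o)
def f(q):
    m=model(q);r=[]
    for p,o in zip(P,obs):
        r+=list(proj(p,m['knob'])[0]-o["knob_head"][1])
    r+=list(proj(P[0],m['nut'])[0]-[310,223])+list(proj(P[1],m['nut'])[0]-[308,176])
    r+=list((proj(P[0],m['hinge'])[0]-[228,240])/3)+list((proj(P[1],m['hinge'])[0]-[318,258])/3)
    return r
s=least_squares(f,[.6,-.04,.12,0,.6],loss='soft_l1');q=s.x;print(q.round(4),np.round(s.fun,1));np.save("q.npy",q)
m=model(q);print({k:m[k].round(4) for k in("nut","hinge","seat","knob")})
tiles=[]
for p,(x,y) in zip(P,[(190,180),(250,130)]):
    im=cv2.resize(p["image"][y:y+150,x:x+133],None,fx=3,fy=4*.75,interpolation=cv2.INTER_CUBIC)
    pts=lambda X:((proj(p,X)-[x,y]+.5)*3).astype(int)
    for k in("nut","hinge","seat","knob"): cv2.drawMarker(im,tuple(map(int,pts(m[k])[0])),(0,0,255),0,8)
    cv2.polylines(im,[pts(barpts(m)).reshape(-1,1,2)],True,(255,0,255),1)
    mm=model([*q[:4],0]); cv2.polylines(im,[pts(np.array([mm['b'](v) for v in([-.18,.02,.0],[.02,.02,0],[.02,-.02,0],[-.18,-.02,0])])).reshape(-1,1,2)],True,(255,255,0),1)
    tiles.append(im)
cv2.imwrite("pics/fit.png",np.hstack(tiles))
E
```

```text
knob_head 0.79 476 [294. 206.] [293.9 206.3] (282, 194, 25, 25)
nut_mouth 0.68 13945 [276.  258.5] [273.7 257.5] (195, 184, 163, 150)
clamp_bar 0.91 2202 [270. 222.] [271.8 221.3] (222, 194, 97, 57)
knob_head 0.58 433 [354.5 195.5] [353.7 194.9] (343, 184, 24, 24)
nut_mouth 0.77 10624 [315.5 216.5] [313.4 214.1] (264, 149, 104, 136)
clamp_bar 0.72 1817 [338.5 216.5] [336.3 211.7] (312, 173, 54, 88)
[ 0.5893 -0.0293  0.125   0.0637  0.6349] [-0.   0.7  0.  -0.  -1.1 -0.7  0.3 -0.5  0.3 -0.3 -0.3 -0.8]
{'nut': array([ 0.5893, -0.0293,  0.125 ]), 'hinge': array([ 0.4101, -0.0472,  0.1363]), 'seat': array([ 0.5547, -0.0939,  0.2329]), 'knob': array([ 0.5332, -0.1106,  0.2594])}
```

View pics/fit.png

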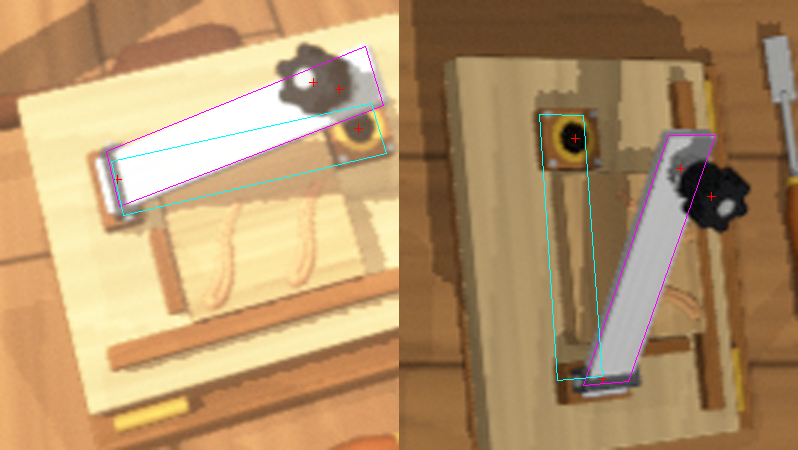

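```bash
cat >> h.py <<'E'
def tool(axis_rot,phi):
    """tool orientation euler; phi deg: jaw dir angle from bar x about bar z"""
    z=axis_rot.apply([np.cos(np.radians(phi)),np.sin(np.radians(phi)),0]); y=-axis_rot.apply([0,0,1]); x=np.cross(y,z)
    return R.from_matrix(np.column_stack([x,y,z])).as_euler('xyz',degrees=True)
def tcp(m,up,off=.019):
    "TCP so that the grasp point is `up` above seat along axis"
    return m['s']([0,0,up-off])
E
python3 - <<'E'
from h import *
q=np.load("q.npy")
for a in(q[4],.3,0):
    m=model([*q[:4],a])
    for ph in range(-180,180,30):
        js=[env.inverse_kinematics(tcp(m,u),tool(m['A'],ph)) for u in(.03,.042,.14)]
        print(round(a,2),ph,[None if j is None else np.round(j).astype(int).tolist() for j in js])
E
```

```text
0.63 -180 [[-18, 8, -13, -50, -51, 38], [-19, 7, -13, -49, -53, 38], [-27, 1, -10, -46, -64, 36]]
0.63 -150 [[-18, 8, -13, -50, -51, 68], [-19, 7, -13, -49, -53, 68], [-27, 1, -10, -46, -64, 66]]
0.63 -120 [[-18, 8, -13, -50, -51, 98], [-19, 7, -13, -49, -53, 98], [-27, 1, -10, -46, -64, 96]]
0.63 -90 [[-18, 8, -13, -50, -51, 128], [-19, 7, -13, -49, -53, 128], [-27, 1, -10, -46, -64, 126]]
0.63 -60 [[-18, 8, -13, -50, -51, 158], [-19, 7, -13, -49, -53, 158], [-27, 1, -10, -46, -64, 156]]
0.63 -30 [[-18, 8, -13, -50, -51, -172], [-19, 7, -13, -49, -53, -172], [-27, 1, -10, -46, -64, -174]]
0.63 0 [[-18, 8, -13, -50, -51, -142], [-19, 7, -13, -49, -53, -142], [-27, 1, -10, -46, -64, -144]]
0.63 30 [[-18, 8, -13, -50, -51, -112], [-19, 7, -13, -49, -53, -112], [-27, 1, -10, -46, -64, -114]]
0.63 60 [[-18, 8, -13, -50, -51, -82], [-19, 7, -13, -49, -53, -82], [-27, 1, -10, -46, -64, -84]]
0.63 90 [[-18, 8, -13, -50, -51, -52], [-19, 7, -13, -49, -53, -52], [-27, 1, -10, -46, -64, -54]]
0.63 120 [[-18, 8, -13, -50, -51, -22], [-19, 7, -13, -49, -53, -22], [-27, 1, -10, -46, -64, -24]]
0.
[... 1673 characters left out ...]
-31, -75, 140], [-10, 25, 14, -29, -87, 138]]
0 -30 [[-6, 28, 4, -31, -74, 170], [-6, 27, 5, -31, -75, 170], [-10, 25, 14, -29, -87, 168]]
0 0 [[-6, 28, 4, -31, -74, -160], [-6, 27, 5, -31, -75, -160], [-10, 25, 14, -29, -87, -162]]
0 30 [[-6, 28, 4, -31, -74, -130], [-6, 27, 5, -31, -75, -130], [-10, 25, 14, -29, -87, -132]]
0 60 [[-6, 28, 4, -31, -74, -100], [-6, 27, 5, -31, -75, -100], [-10, 25, 14, -29, -87, -102]]
0 90 [[-6, 28, 4, -31, -74, -70], [-6, 27, 5, -31, -75, -70], [-10, 25, 14, -29, -87, -72]]
0 120 [[-6, 28, 4, -31, -74, -40], [-6, 27, 5, -31, -75, -40], [-10, 25, 14, -29, -87, -42]]
0 150 [[-6, 28, 4, -31, -74, -10], [-6, 27, 5, -31, -75, -10], [-10, 25, 14, -29, -87, -12]]
```

Run:
```python
from h import *
q=np.load("q.npy");m=model(q)
s=env.read_state();env.move_straight([.19,.55,.38],rate=.25)
env.goto(tcp(m,.15),tool(m['A'],-55))
s=env.read_state();print(s['clock'],s['joint_positions'].round(),s['position']-tcp(m,.15),s['force'])
P=[env.grab_frame(c) for c in("side","top","wrist")]
for p in P:
    d=env.trace(p,"knob_head")[:2]
    for e in d:
        ys,xs=np.nonzero(e["mask"]);print(round(e['score'],2),len(xs),xs.mean().round(1),ys.mean().round(1))
    print(proj(p,[m['knob'],m['seat'],m['nut'],m['s']([0,0,.05])]).round(1).tolist())
im=P[2]["image"].copy()
for k in("nut","knob","seat","hinge"):cv2.drawMarker(im,tuple(map(int,proj(P[2],m[k])[0])),(0,0,255),0,8)
cv2.polylines(im,[proj(P[2],barpts(m)).astype(int).reshape(-1,1,2)],True,(255,0,255),1)
cv2.imwrite("pics/w1.png",im)
```

```text
5.0083 [-28.   1.  -9. -46. -65. 161.] [ 2.17673773e-04  3.86355336e-04 -6.59769476e-05] [0.55328848 0.37561852 0.27101115]
0.58 180 298.7 205.0
[[293.9, 206.9], [302.6, 209.3], [308.9, 222.3], [291.0, 206.1]]
0.96 356 354.0 194.7
0.64 445 353.5 194.3
[[353.7, 194.8], [343.5, 185.5], [308.3, 175.5], [357.1, 197.9]]
0.62 1834 281.8 205.9
[[279.8, 206.7], [279.8, 195.1], [262.8, 195.1], [279.8, 211.1]]
```

View pics/w1.png

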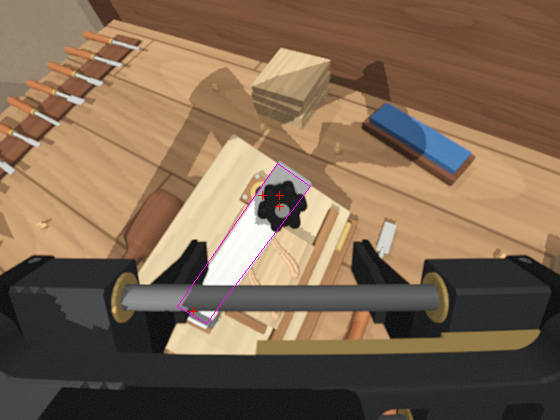

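Run:
```python
from h import *
q=np.load("q.npy");m=model(q)
o=tool(m['A'],-55);f0=env.read_state()
def loc(s): # force in bar frame
    return m['A'].inv().apply(s['force']-f0['force']).round(2),m['A'].inv().apply(s['wrist_torque']-f0['wrist_torque']).round(3)
print('stop',env.move_straight(tcp(m,.042),rate=.08,force_limit=8),loc(env.read_state()))
env.gripper_to(.3,8);s=env.read_state();print(s['clock'],s['opening']*87,loc(s), (s['position']-tcp(m,.042)).round(4))
env.gripper_to(.3,35);s=env.read_state();print(s['clock'],s['opening']*87,loc(s), m['A'].inv().apply(s['position']-tcp(m,.042)).round(4))
```

```text
stop False (array([0.01, 0.2 , 0.47]), array([0.024, 0.023, 0.072]))
7.6167 42.60508089922494 (array([ 3.32, -4.52, -0.99]), array([-1.298, -0.504, -0.019])) [ 0.0007 -0.0012  0.    ]
7.8333 41.603053874409504 (array([ 2.35, -4.24, -1.21]), array([-1.433, -0.668, -0.089])) [ 0.0008 -0.001   0.0001]
```

```bash
cat >> h.py <<'E'
OFF=np.array([.0008,-.001,0])
def pose(q,a,up,phi):
    m=model([*q[:4],a]); return m['s']([0,0,up-.019]+OFF),tool(m['A'],phi),m
E
python3 - <<'E'
from h import *
q=np.load("q.npy");a0=q[4]
f0=np.array([.55,.38,.27])
for a in [*np.arange(.55,.01,-.1),.0,-.01]:
    p,o,m=pose(q,a,.042,-55)
    env.move_straight(p,o,rate=.08); s=env.read_state()
    print(round(a,3),round(s['clock'],2),m['A'].inv().apply(s['force']-f0).round(1),m['A'].inv().apply(s['wrist_torque']).round(2),(m['A'].inv().apply(s['position']-p)*1e3).round(1))
    if np.linalg.norm(s['force'])>35: print('stop');break
P=[env.grab_frame(c) for c in("side","top")]
ims=[]
m=model([*q[:4],0],.038)
for p,(x,y) in zip(P,[(190,150),(250,130)]):
    im=cv2.resize(p["image"][y:y+150,x:x+133],None,fx=3,fy=3,interpolation=cv2.INTER_CUBIC)
    cv2.polylines(im,[((proj(p,barpts(m))-[x,y]+.5)*3).astype(int).reshape(-1,1,2)],True,(255,0,255),1);ims.append(im)
cv2.imwrite("pics/closed.png",np.hstack(ims))
E
```

```text
0.55 8.18 [ 2.  -3.  -3.3] [-1.65  0.28 -0.1 ] [ 0.2  0.1 -0.7]
0.45 8.56 [ 2.1 -1.4 -1.3] [-1.26  0.03 -0.04] [ 0.1  0.4 -0.5]
0.35 8.93 [ 2.7  0.2 -1.9] [-0.78 -0.07 -0.05] [-0.1  0.5 -0.5]
0.25 9.31 [ 2.2  1.4 -2.4] [-0.22 -0.05 -0.  ] [-0.2  0.6 -0.5]
0.15 9.68 [ 1.2  3.8 -3.2] [ 0.24 -0.06 -0.05] [-0.4  0.7 -0.6]
0.05 10.06 [ 0.1  3.9 -4.3] [ 0.4  -0.1  -0.08] [-0.6  0.8 -1. ]
0.0 10.32 [ 0.1  5.  -2.6] [ 0.42 -0.1  -0.08] [-0.6  0.9 -1.1]
-0.01 10.57 [-0.7  4.3 -0.1] [ 0.76  0.22 -0.02] [-0.8  0.8 -0.3]
```

View pics/closed.png

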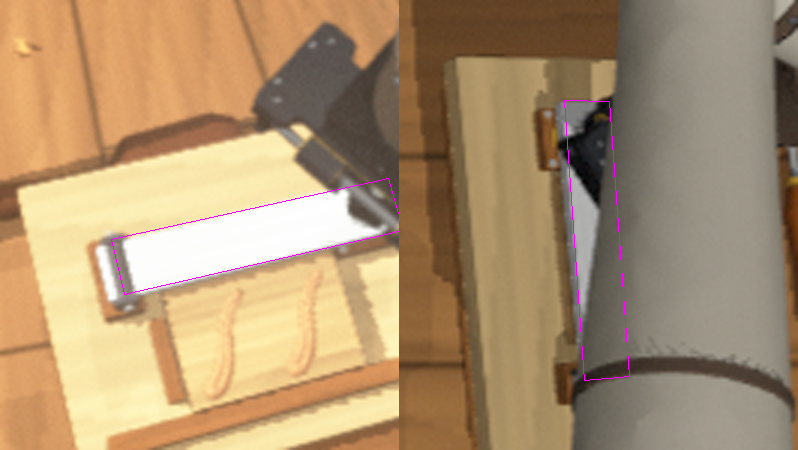

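Run:
```python
from h import *
q=np.load("q.npy")
f0=np.array([.55,.38,.27])
for up in np.arange(.040,.0265,-.001):
    p,o,m=pose(q,0,up,-55)
    env.move_straight(p,o,rate=.03); s=env.read_state();A=m['A'].inv()
    F=A.apply(s['force']-f0)
    print(round(up*1e3,1),round(s['clock'],2),F.round(1),A.apply(s['wrist_torque']).round(2),(A.apply(s['position']-p)*1e3).round(1))
    if F[2]>11: print('contact');break
```

```text
40.0 10.93 [ 0.3  5.3 -0.7] [ 0.8   0.12 -0.  ] [-0.5  0.9 -0.1]
39.0 11.18 [-1.5  6.6  2.7] [ 1.1   0.53 -0.03] [-0.4  0.8  0.7]
38.0 11.43 [-1.8  7.5  2.2] [1.17 0.53 0.03] [-0.4  0.8  0.8]
37.0 11.68 [-1.8  7.   2.6] [ 1.14  0.56 -0.06] [-0.4  0.8  0.8]
36.0 11.93 [-1.6  6.7  3.2] [ 1.16  0.54 -0.07] [-0.5  0.8  0.9]
35.0 12.18 [-2.6  6.1  3.6] [ 1.19  0.59 -0.07] [-0.5  0.8  1. ]
34.0 12.43 [-1.2  7.4  3.5] [ 1.19  0.6  -0.02] [-0.4  0.8  1. ]
33.0 12.68 [-1.9  7.6  3.5] [ 1.19  0.63 -0.02] [-0.5  0.8  1.1]
32.0 12.93 [-1.8  6.2  3.5] [ 1.22  0.66 -0.01] [-0.5  0.8  1.2]
31.0 13.18 [-1.7  7.2  5.2] [ 1.19  0.73 -0.06] [-0.5  0.8  1.5]
30.0 13.43 [-3.   7.9  7.8] [ 1.35  1.02 -0.05] [-0.5  0.8  2.4]
29.0 13.68 [-4.1  8.2 11. ] [ 1.52  1.29 -0.05] [-0.4  0.8  3.3]
contact
```

```bash
cat > turn.py <<'E'
import sys
from h import *
q=np.load("q.npy");f0=np.array([.55,.38,.27])
up,phi,end,step,tgt,tmax,hold=map(float,sys.argv[1:8])
while phi>end:
    phi=max(phi-step,end); p,o,m=pose(q,0,up,phi); env.move_straight(p,o,rate=.03)
    s=env.read_state();A=m['A'].inv();F=A.apply(s['force']-f0);T=A.apply(s['wrist_torque'])
    act=A.apply(s['position']-m['seat'])
    print(int(phi),round(up*1e3,2),round((act[2]+.019)*1e3,2),round(s['clock'],2),F.round(1),'T',T.round(2),round(s['opening']*87,1),flush=True)
    if T[2]>tmax or np.linalg.norm(F)>45: print('stop');break
    up-=float(np.clip((tgt-F[2])/3300,-.0005,.0007))
    up=max(up,hold)
print('up',up,'phi',phi)
E
python3 - <<'E'
from workcell import env
env.gripper_to(.3,50)
E
python3 turn.py .0285 -55 -235 15 11.5 .6 .020
```

```text
-70 28.5 31.92 14.3 [-5.   8.8 12.4] T [ 2.13  1.56 -0.11] 41.5
-85 28.78 31.63 14.71 [-5.5 10.9 10.3] T [ 2.67  1.47 -0.12] 41.7
-100 28.41 31.3 15.12 [-5.6 13.  10.8] T [ 3.2   1.46 -0.05] 41.5
-115 28.2 30.99 15.53 [-6.1 14.6  9.7] T [ 3.74  1.24 -0.07] 41.6
-130 27.67 30.66 15.93 [-4.2 16.6 10.1] T [ 4.08  1.12 -0.12] 41.3
-145 27.24 30.37 16.34 [-3.3 17.2 10.8] T [ 4.44  0.9  -0.07] 41.4
-160 27.02 30.08 16.75 [-1.7 18.   9.8] T [ 4.63  0.56 -0.11] 41.5
-175 26.51 29.81 17.16 [-0.8 19.1  9.1] T [ 4.74  0.22 -0.1 ] 41.6
-190 25.81 29.48 17.57 [ 1.4 18.7 10. ] T [ 4.72 -0.14 -0.05] 41.8
-205 25.37 29.14 17.98 [ 2.  18.7 10.4] T [ 4.6  -0.54 -0.07] 41.5
-220 25.03 28.85 18.38 [ 4.2 17.3 10.1] T [ 4.29 -1.01 -0.04] 41.4
-235 24.6 28.62 18.79 [ 4.5 14.6  8.9] T [ 3.91 -1.45 -0.07] 41.7
up 0.02389991999129383 phi -235.0
```

```bash
sed -i 's/^OFF=.*/OFF=np.array([.0008,.0015,0])/' h.py; python3 turn.py .0239 -235 -310 10 9 .45 .020
```

```text
-245 23.9 28.62 19.12 [4.8 8.4 9.7] T [ 1.92 -1.62 -0.09] 41.5
-255 24.11 28.62 19.44 [5.4 7.2 9. ] T [ 1.45 -1.9  -0.12] 41.5
-265 24.13 28.63 19.77 [5.9 6.  7.4] T [ 0.96 -2.02 -0.06] 41.5
-275 23.63 28.59 20.09 [6.6 5.1 9.8] T [ 0.62 -1.94 -0.04] 41.8
-285 23.89 28.61 20.42 [5.8 3.6 8.8] T [ 0.06 -2.02 -0.1 ] 41.6
-295 23.82 28.6 20.74 [5.6 1.9 9.7] T [-0.42 -1.93 -0.07] 41.4
-305 24.03 28.51 21.07 [5.6 0.7 7.6] T [-0.8  -1.81 -0.05] 41.5
-310 23.6 28.44 21.32 [4.1 1.1 9.2] T [-1.   -1.54  0.03] 41.4
up 0.023657372627452544 phi -310.0
```

Run:
```python
from h import *
q=np.load("q.npy");s=env.read_state();m=model([*q[:4],0],.027)
print(s['joint_positions'].round(1),s['joint_torque'].round(2),s['clock']);y=rot(s['tool_rot']).apply([0,1,0])
print('tool y',y,'torque about it',y@s['wrist_torque'],s['wrist_torque'],m['A'].apply([0,0,1]))
P=[env.grab_frame(c) for c in("wrist","side")]
a=P[0]["image"][130:330,180:380];b=P[1]["image"][150:270,220:340]
cv2.imwrite("pics/t.png",np.hstack([cv2.resize(a,(400,400),interpolation=2),cv2.resize(b,(400,400),interpolation=2)]))
```

```text
[  -5.4   27.8    4.1  -30.7  -73.1 -110. ] [ 1.810e+00 -3.773e+01  1.181e+01  1.490e+00 -1.740e+00  1.000e-02] 21.3167
tool y [-0.01778232  0.49279645 -0.8699629 ] torque about it -0.02874515723667808 [-0.91359975 -1.4121248  -0.74819169] [ 0.03180756 -0.49898725  0.8660254 ]
```

View pics/t.png

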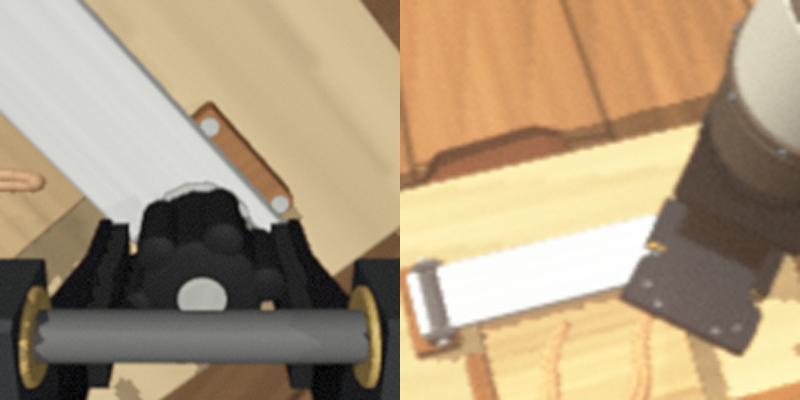

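Run:
```python
from h import *
q=np.load("q.npy")
def w(): return env.grab_frame("wrist")
a=w(); env.gripper_to(.62); s=env.read_state(); b=w()
p,o,m=pose(q,0,.14,-310); env.move_straight(p,o,rate=.15); s=env.read_state(); c=w()
print(s['clock'],s['force'],s['wrist_torque'])
mm=model([*q[:4],0],.027); k=proj(c,mm['knob'])[0]; print(k)
d=env.trace(c,"knob_head")[0]; ys,xs=np.nonzero(d["mask"]);print(d["score"],xs.mean(),ys.mean(),len(xs))
cut=lambda p,x,y,h:cv2.resize(p["image"][y-h:y+h,x-h:x+h],(266,266),interpolation=2)
old=cv2.imread("pics/w1.png")
t=[cut(a,280,260,70),cut(b,280,260,70),cut(c,int(k[0]),int(k[1]),45)]
bot=[cv2.resize(old[206-45:206+45,280-45:280+45],(266,266),interpolation=2)]
S=env.grab_frame("side");T=env.grab_frame("top")
bot+=[cut(S,300,225,66),cut(T,310,190,66)]
cv2.imwrite("pics/rel.png",np.vstack([np.hstack(t),np.hstack(bot)]))
```

```text
23.0083 [ 1.21853946 -0.15643121 -0.10236316] [-1.06450713 -0.22881045 -0.01299332]
[279.05613193 208.70207748]
0.8 281.93466424682396 210.45372050816698 1653
```

View pics/rel.png

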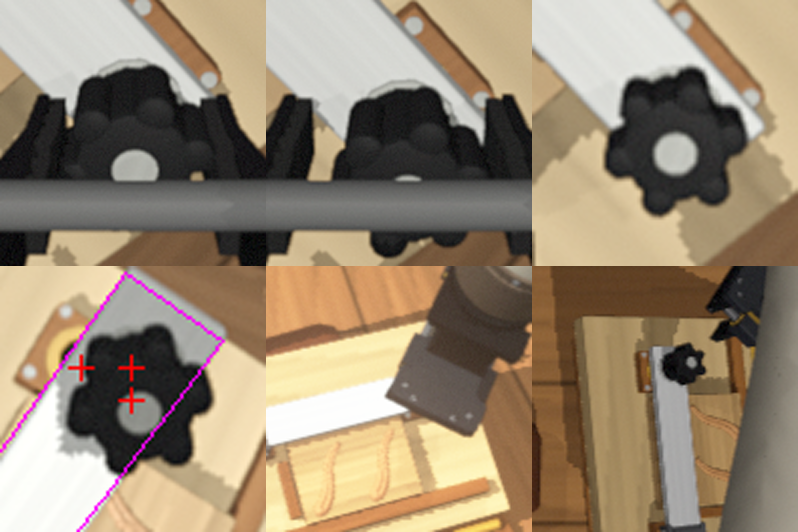

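Run:
```python
from h import *
q=np.load("q.npy")
p,o,m=pose(q,0,.14,-250); env.move_straight(p,o,rate=.1)
A=m['A'].inv()
f0=env.read_state(); print('j6',f0['joint_positions'][5])
def rep(l,t):
    s=env.read_state();y=rot(s['tool_rot']).apply([0,1,0])
    print(l,round(s['clock'],2),A.apply(s['force']-f0['force']).round(1),'Ty',round(float(y@(s['wrist_torque'])),3),'j6t',s['joint_torque'][5].round(3),'j6',s['joint_positions'][5].round(2),'z',round(float(A.apply(s['position']-m['seat'])[2]+.019)*1e3,2),round(s['opening']*87,1))
rep('hover',0)
p,o,m=pose(q,0,.029,-250); env.move_straight(p,o,rate=.12,force_limit=12); rep('down',0)
env.gripper_to(.3,60); rep('grip',0)
g=lambda:cv2.resize(env.grab_frame("wrist")["image"][170:310,210:350],(266,266),interpolation=2)
t=[g()]
for k in range(1,5):
    p,o,m=pose(q,0,.029,-250-6*k); env.move_straight(p,o,rate=.03); rep(k*6,0)
    if k in(2,4): t.append(g())
cv2.imwrite("pics/re2.png",np.hstack(t))
```

```text
j6 -52.446889729779244
hover 24.41 [0. 0. 0.] Ty -0.096 j6t -0.026 j6 -52.45 z 139.89 53.8
down 25.48 [-0.5  0.4 -0.9] Ty -0.109 j6t -0.03 j6 -50.17 z 29.87 54.0
grip 25.9 [0.8 0.4 2. ] Ty 0.088 j6t 0.137 j6 -50.19 z 29.72 41.4
6 26.21 [0.  0.  3.2] Ty 0.037 j6t 0.019 j6 -56.05 z 29.62 41.3
12 26.47 [0.1 0.4 4.1] Ty 0.016 j6t 0.004 j6 -61.98 z 29.5 41.2
18 26.77 [-0.5  2.1  4.1] Ty 0.006 j6t -0.022 j6 -67.97 z 29.43 41.2
24 27.03 [0.6 2.8 3.7] Ty 0.016 j6t 0.021 j6 -73.98 z 29.34 41.0
```

View pics/re2.png

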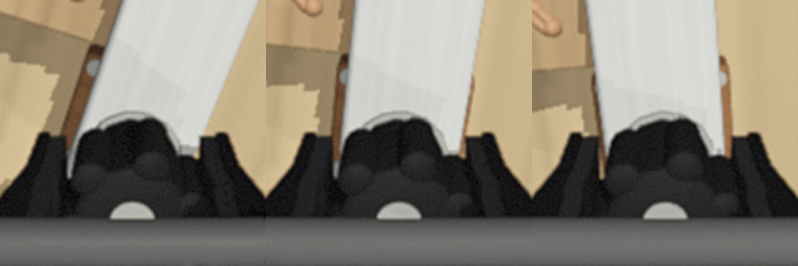

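Run:
```python
from h import *
q=np.load("q.npy");m=model([*q[:4],0]);A=m['A'].inv()
f0=np.array([1.,0,0]);t=[]
g=lambda:cv2.resize(env.grab_frame("wrist")["image"][170:310,210:350],(266,266),interpolation=2)
up=.029
for k in range(5,13):
    phi=-250-8*(k-5)-32; up-=.00012
    p,o,_=pose(q,0,up,phi); env.move_straight(p,o,rate=.04)
    s=env.read_state();y=rot(s['tool_rot']).apply([0,1,0])
    print(phi,round(s['clock'],2),A.apply(s['force']).round(1),'Ty',round(float(y@(s['wrist_torque'])),3),'j6t',s['joint_torque'][5].round(3),'j6',s['joint_positions'][5].round(2),'z',round(float(A.apply(s['position']-m['seat'])[2]+.019)*1e3,2),round(s['opening']*87,1))
    if k in(6,9,12): t.append(g())
    if abs(y@s['wrist_torque'])>.6: break
cv2.imwrite("pics/re3.png",np.hstack(t))
```

```text
-282 27.38 [-0.2  2.7  5.7] Ty -0.071 j6t -0.027 j6 -81.96 z 29.22 41.5
-290 27.67 [0.5 2.4 4.9] Ty -0.171 j6t -0.165 j6 -89.94 z 29.08 41.2
-298 28.01 [0.8 3.2 4.6] Ty -0.272 j6t -0.177 j6 -97.93 z 28.91 41.2
-306 28.3 [1.1 5.4 4.9] Ty -0.174 j6t -0.206 j6 -105.93 z 28.82 41.1
-314 28.59 [1.6 6.  4.8] Ty -0.285 j6t -0.244 j6 -113.92 z 28.64 41.5
-322 28.93 [2.4 6.4 4.4] Ty -0.216 j6t -0.259 j6 -121.91 z 28.58 41.1
-330 29.23 [1.8 6.9 4.3] Ty -0.277 j6t -0.334 j6 -129.9 z 28.31 41.0
-338 29.52 [3.  7.4 2.7] Ty -0.255 j6t -0.225 j6 -137.92 z 27.87 38.1
```

View pics/re3.png

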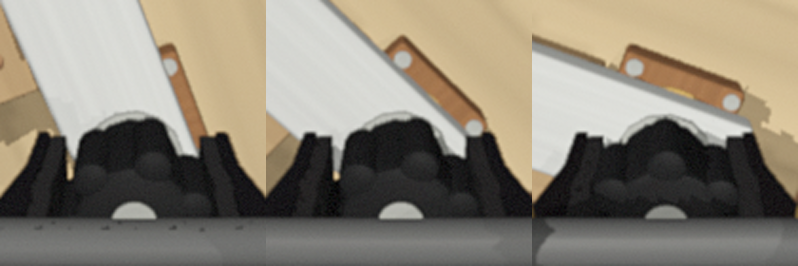

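```bash
cat > t2.py <<'E'
import sys
from h import *
q=np.load("q.npy");m=model([*q[:4],0]);A=m['A'].inv()
up,phi,end,step,tmax=map(float,sys.argv[1:6])
while phi>end:
    phi=max(phi-step,end)
    p,o,_=pose(q,0,up,phi); env.move_straight(p,o,rate=.04)
    s=env.read_state();y=rot(s['tool_rot']).apply([0,1,0]);T=float(y@s['wrist_torque'])
    print(phi,round(s['clock'],2),A.apply(s['force']).round(1),'Ty',round(T,3),'j6t',s['joint_torque'][5].round(3),'j6',s['joint_positions'][5].round(2),'z',round(float(A.apply(s['position']-m['seat'])[2]+.019)*1e3,2),round(s['opening']*87,1))
    if abs(T)>tmax: print('tmax');break
cv2.imwrite("pics/%s.png"%sys.argv[6],cv2.resize(env.grab_frame("wrist")["image"][170:310,210:350],(266,266),interpolation=2))
E
python3 t2.py .028 -338 -370 8 1.5 e1
```

```text
-346.0 29.86 [3.1 7.7 3. ] Ty -0.292 j6t -0.294 j6 -145.9 z 27.75 37.7
-354.0 30.15 [5.1 6.5 2.2] Ty -0.37 j6t -0.399 j6 -153.88 z 27.8 38.1
-362.0 30.44 [3.9 8.6 4.2] Ty 0.217 j6t 0.223 j6 -161.99 z 27.96 37.9
-370.0 30.73 [5.2 8.9 2.2] Ty 0.25 j6t 0.194 j6 -169.99 z 27.84 38.1
```

```bash
cat >> h.py <<'E'
def phase(fr,m,c=None,h=.012):
    """hollow direction (deg, mod 60) of the knob in the bar frame from the mask in picture fr"""
    M=env.trace(fr,"knob_head")[0]["mask"].astype(np.uint8)
    M=cv2.morphologyEx(M,cv2.MORPH_CLOSE,np.ones((3,3)))
    th=np.radians(np.arange(0,360,2)); rs=np.arange(.012,.027,.00025)
    best=None
    def prof(dx,dy):
        X=np.array([[dx+r*np.cos(t),dy+r*np.sin(t),h] for t in th for r in rs])
        uv=proj(fr,m['knob']+m['A'].apply(X)).astype(np.float32)
        v=cv2.remap(M*255,uv[:,0].reshape(len(th),-1),uv[:,1].reshape(len(th),-1),cv2.INTER_LINEAR)
        return (v>127).sum(1)*.00025+.012
    dx=dy=0
    for _ in range(6):
        r=prof(dx,dy); dx+=2*np.mean(r*np.cos(th))*.7; dy+=2*np.mean(r*np.sin(th))*.7
    r=prof(dx,dy); c6=np.mean(r*np.exp(-6j*th))
    # r~cos(6(t-lobe)): lobe=-arg/6
    lobe=np.degrees(-np.angle(c6)/6); return (lobe+30)%60,2*abs(c6)*1e3,r.mean()*1e3,(dx*1e3,dy*1e3)
E
python3 - <<'E'
from h import *
q=np.load("q.npy");m=model([*q[:4],0],.027)
env.gripper_to(.62);
b=cv2.resize(env.grab_frame("wrist")["image"][170:310,210:350],(266,266),interpolation=2)
p,o,_=pose(q,0,.14,-370); env.move_straight(p,o,rate=.15)
c=env.grab_frame("wrist");print(env.read_state()['clock'])
for hh in (.012,.004): print(phase(c,m,h=hh))
k=proj(c,m['knob'])[0].astype(int)
cv2.imwrite("pics/rel2.png",np.hstack([cv2.imread("pics/e1.png"),b,cv2.resize(c["image"][k[1]-45:k[1]+45,k[0]-45:k[0]+45],(266,266),interpolation=2)]))
# rotate to j6 positive side and measure again
p,o,_=pose(q,0,.14,-90); env.goto(p,o); c=env.grab_frame("wrist")
for hh in (.012,.004): print(phase(c,m,h=hh))
T=env.grab_frame("top"); print(phase(T,m),env.read_state()['clock'])
E
```

```text
32.4
(np.float64(46.32682526634369), np.float64(2.1274489541603803), np.float64(20.090277777777775), (np.float64(3.1752240093598045), np.float64(5.101112764710316)))
(np.float64(46.34835836307177), np.float64(2.2105632652411233), np.float64(20.74722222222222), (np.float64(2.810328650866836), np.float64(2.5313470925221737)))
(np.float64(45.75678374717624), np.float64(2.4140479732190445), np.float64(20.897222222222215), (np.float64(5.871192196699169), np.float64(1.326573466349757)))
(np.float64(45.77357421978524), np.float64(2.506068979669532), np.float64(21.583333333333325), (np.float64(3.30235725215104), np.float64(1.3291044824886353)))
(np.float64(41.41277354664173), np.float64(0.3680990467308521), np.float64(23.037499999999994), (np.float64(-1.4661256930304618), np.float64(12.829003873888524))) 36.7917
```

View pics/rel2.png

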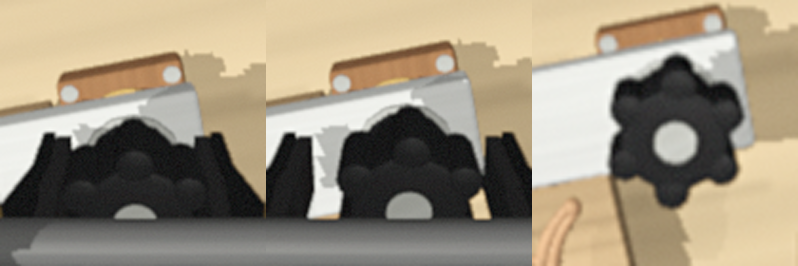

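```bash
sed -i 's/^OFF=.*/OFF=np.array([.0022,.0028,0])/' h.py
python3 - <<'E'
from h import *
q=np.load("q.npy");m=model([*q[:4],0],.027);A=m['A'].inv()
def rep(l):
    s=env.read_state();y=rot(s['tool_rot']).apply([0,1,0]);T=float(y@s['wrist_torque'])
    print(l,round(s['clock'],2),A.apply(s['force']).round(1),'Ty',round(T,3),'j6t',s['joint_torque'][5].round(3),'j6',s['joint_positions'][5].round(2),'z',round(float(A.apply(s['position']-m['seat'])[2]+.019)*1e3,2),round(s['opening']*87,1))
    return T,s['opening']*87
phi=-74
p,o,_=pose(q,0,.0275,phi); env.move_straight(p,o,rate=.15,force_limit=15); rep('down')
env.gripper_to(.3,60); T,w0=rep('grip')
while phi>-140:
    phi-=8; p,o,_=pose(q,0,.0275,phi); env.move_straight(p,o,rate=.06); T,w=rep(phi)
    if w>w0+1.2 or abs(T)>1.3: print('stop');break
E
```

```text
down 37.69 [-0.2 -0.7 -0.7] Ty -0.026 j6t 0.035 j6 125.67 z 28.38 54.0
grip 38.15 [ 0.3 -1.7  1.8] Ty -0.019 j6t 0.014 j6 125.69 z 28.28 38.1
-82 38.44 [-0.1 -1.9  4.5] Ty -0.313 j6t -0.356 j6 117.86 z 28.52 38.4
-90 38.73 [-0.8 -2.7  6.8] Ty -0.276 j6t -0.271 j6 109.94 z 28.42 38.1
-98 39.02 [-0.5 -1.8  6.3] Ty -0.472 j6t -0.423 j6 102.05 z 28.44 38.4
-106 39.32 [-2.3 -2.2  6.1] Ty -0.338 j6t -0.323 j6 94.0 z 27.82 38.1
-114 39.61 [-9.1  0.4  7.6] Ty -0.34 j6t -0.286 j6 85.92 z 26.76 37.6
-122 39.9 [-17.1   7.1  10.4] Ty -0.214 j6t -0.208 j6 77.91 z 26.24 36.5
-130 40.19 [-19.4  22.2   4.3] Ty 0.019 j6t 0.048 j6 69.88 z 24.19 29.0
-138 40.48 [-15.9  26.7   4.6] Ty -0.111 j6t -0.121 j6 61.89 z 23.72 27.5
-146 40.77 [-16.2  30.4   6.4] Ty -0.509 j6t -0.504 j6 53.96 z 24.31 26.9
```

Run:
```python
from h import *
q=np.load("q.npy");m=model([*q[:4],0],.027);A=m['A'].inv()
c0=env.grab_frame("wrist");cv2.imwrite("pics/x0.png",c0["image"])
s=env.read_state();print((A.apply(s['position']-pose(q,0,.0275,-146)[0])*1e3).round(1), tool(m['A'],-146).round(1),s['tool_rot'].round(1))
env.gripper_to(.62)
p,o,_=pose(q,0,.13,-146); env.move_straight(p,o,rate=.2)
c=env.grab_frame("wrist");cv2.imwrite("pics/x1.png",c["image"])
print(env.read_state()['clock'],phase(c,m,h=.004))
for n in("side","top"):
    f=env.grab_frame(n);cv2.imwrite(f"pics/x_{n}.png",f["image"])
k=proj(c,m['knob'])[0].astype(int)
S=cv2.imread("pics/x_side.png");T=cv2.imread("pics/x_top.png")
r=lambda a:cv2.resize(a,(400,300),interpolation=2)
cv2.imwrite("pics/X.png",np.vstack([np.hstack([r(c0["image"][150:330,160:400]),r(c["image"][k[1]-60:k[1]+60,k[0]-80:k[0]+80])]),np.hstack([r(S[170:320,180:380]),r(T[140:290,240:440])])]))
```

```text
[-7.8 12.  -3.2] [-107.9  -24.5  131.6] [-108.1  -26.   132.6]
42.3167 (np.float64(8.430713666903237), np.float64(2.423026993345458), np.float64(21.452777777777776), (np.float64(2.7115285306529153), np.float64(0.7753380173560704)))
```

View pics/X.png

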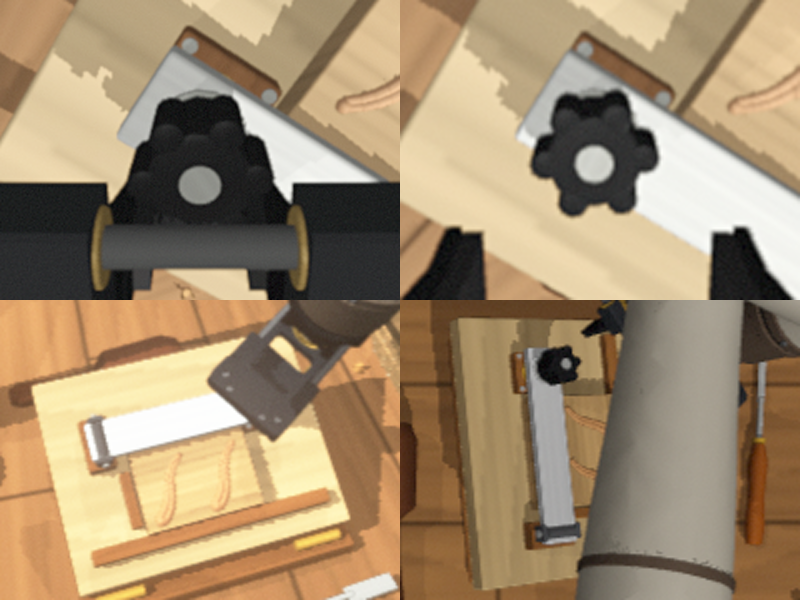

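```bash
sed -i 's/^OFF=.*/OFF=np.array([.0026,.0018,0])/' h.py
cat > fin.py <<'E'
import sys
from h import *
q=np.load("q.npy");m=model([*q[:4],0],.027);A=m['A'].inv()
phi,dmax,step=map(float,sys.argv[1:4]);corr=np.zeros(3)
def rep(l,p):
    s=env.read_state();y=rot(s['tool_rot']).apply([0,1,0]);T=float(y@s['wrist_torque']);d=A.apply(s['position']-p)
    print(l,round(s['clock'],2),A.apply(s['force']).round(1),'Ty',round(T,3),'j6t',s['joint_torque'][5].round(3),'d',(d*1e3).round(1),round(s['opening']*87,1))
    return T,s['opening']*87,d
p,o,_=pose(q,0,.110,phi); env.move_straight(p,o,rate=.2)
p,o,_=pose(q,0,.0285,phi); env.move_straight(p,o,rate=.15,force_limit=15); rep('down',p)
env.gripper_to(.3,60); T,w0,d=rep('grip',p); end=phi-dmax
while phi>end:
    phi-=step; p,o,_=pose(q,0,.0285,phi); env.move_straight(p+m['A'].apply(corr),o,rate=.06); T,w,d=rep(phi,p)
    corr=np.clip(corr-.7*d,-.005,.005)
    if abs(w-w0)>1. or abs(T)>.9: print('stop');break
env.gripper_to(.62);p,o,_=pose(q,0,.13,phi); env.move_straight(p,o,rate=.2)
c=env.grab_frame("wrist"); cv2.imwrite("pics/f.png",c["image"])
print(env.read_state()['clock'],phase(c,m,h=.004))
E
python3 fin.py -171.6 60 5
```

```text
down 43.76 [0.5 0.1 0.7] Ty 0.002 j6t 0.025 d [ 0.6 -0.   0.9] 53.9
grip 44.21 [1.1 0.3 2.7] Ty -0.301 j6t -0.239 d [ 0.5 -0.   1. ] 39.1
-176.6 44.46 [0.7 0.5 4.7] Ty -0.085 j6t -0.04 d [0.5 0.  0.9] 39.0
-181.6 44.71 [-0.1  0.9  6.8] Ty -0.075 j6t -0.069 d [0.5 0.  0.8] 38.8
-186.6 44.96 [0.3 0.4 7.1] Ty -0.126 j6t -0.09 d [0.4 0.  0.7] 38.8
-191.6 45.21 [0.8 1.7 8.1] Ty -0.074 j6t -0.104 d [0.4 0.1 0.6] 39.1
-196.6 45.46 [0.2 1.5 9. ] Ty -0.125 j6t -0.128 d [0.4 0.1 0.5] 39.0
-201.6 45.71 [ 1.1  1.7 10.6] Ty -0.132 j6t -0.14 d [0.5 0.1 0.5] 38.5
-206.6 45.96 [ 1.5  2.2 10.9] Ty -0.177 j6t -0.163 d [0.5 0.2 0.4] 38.7
-211.6 46.21 [ 1.7  2.7 10.7] Ty -0.227 j6t -0.179 d [0.5 0.2 0.3] 39.3
-216.6 46.46 [ 3.3  2.5 10.6] Ty -0.217 j6t -0.223 d [0.5 0.2 0.2] 39.0
-221.6 46.71 [ 2.5  3.  11.4] Ty -0.241 j6t -0.209 d [0.5 0.2 0.1] 39.0
-226.6 46.96 [ 2.8  2.7 10.1] Ty -0.24 j6t -0.228 d [0.5 0.2 0.1] 38.9
-231.6 47.21 [ 4.1  3.9 10.1] Ty -0.288 j6t -0.25 d [ 0.5  0.2 -0. ] 38.8
48.5417 (np.float64(12.20818223067781), np.float64(2.180653628974175), np.float64(21.40277777777778), (np.float64(1.714287369145386), np.float64(1.1335519981787245)))
```

```bash
python3 fin.py -227.8 45 5
```

```text
down 49.53 [0.1 1.1 1. ] Ty -0.102 j6t -0.019 d [ 0.7 -0.1  1.1] 53.5
grip 49.99 [-0.6  1.   2.7] Ty -0.286 j6t -0.227 d [0.3 0.  0.9] 38.2
-232.8 50.24 [-1.   0.8  5. ] Ty -0.054 j6t -0.062 d [0.3 0.  0.8] 38.0
-237.8 50.49 [-1.5  2.   5.6] Ty -0.047 j6t -0.061 d [0.3 0.  0.7] 38.1
-242.8 50.74 [-1.   1.4  5.7] Ty -0.08 j6t -0.082 d [0.3 0.1 0.6] 38.0
-247.8 50.99 [-0.3  1.6  9.2] Ty -0.077 j6t -0.093 d [0.3 0.1 0.5] 38.1
-252.8 51.24 [-1.6  1.7  9.7] Ty -0.124 j6t -0.108 d [0.3 0.1 0.5] 38.3
-257.8 51.49 [-0.6  2.2  9.3] Ty -0.107 j6t -0.134 d [0.3 0.1 0.4] 38.2
-262.8 51.74 [ 0.   2.7 10.5] Ty -0.146 j6t -0.137 d [0.3 0.1 0.3] 38.3
-267.8 51.99 [0.8 2.9 9.7] Ty -0.15 j6t -0.181 d [0.3 0.1 0.2] 38.6
-272.8 52.24 [ 0.4  3.4 10.8] Ty -0.225 j6t -0.18 d [0.3 0.1 0.1] 38.1
53.5833 (np.float64(12.900547917210503), np.float64(2.210372701748532), np.float64(21.606944444444444), (np.float64(1.620021657780901), np.float64(1.2429704557434027)))
```

Run:
```python
from h import *
q=np.load("q.npy");m=model([*q[:4],0],.027)
p,o,_=pose(q,0,.25,-272); env.move_straight(p,o,rate=.25)
j=env.read_state()['joint_positions'].copy(); j[0]+=55; env.set_joints(j)
ims=[];print(env.read_state()['clock'])
for n,(x,y) in(("side",(190,160)),("top",(250,120))):
    f=env.grab_frame(n)
    for t in("gouge_wide","gouge_narrow","mallet","panel_middle","knob_head"):
        d=env.search_frame(f,t);print(n,t,np.round(d[0]["xyz"],4) if d else None)
    d=env.trace(f,"knob_head")[0]["mask"];ys,xs=np.nonzero(d);print('knob px',xs.mean().round(1),ys.mean().round(1),[proj(f,m['s']([.0022,.0018,h]))[0].round(1).tolist() for h in(.027,.038)])
    ims.append(cv2.resize(f["image"][y:y+190,x:x+170],(400,447),interpolation=2))
cv2.imwrite("pics/end.png",np.hstack(ims))
```

```text
56.3333
side gouge_wide [ 0.5334 -0.2233  0.0163]
side gouge_narrow [ 0.4733 -0.3097  0.018 ]
side mallet [0.4584 0.1476 0.0777]
side panel_middle [ 0.5072 -0.0938  0.0986]
side knob_head [ 0.588  -0.0577  0.1717]
knob px 313.3 216.0 [[313.9, 215.5], [315.0, 214.0]]
top gouge_wide [ 0.5303 -0.223   0.0195]
top gouge_narrow [ 0.4782 -0.2995  0.0213]
top mallet None
top panel_middle [ 0.5059 -0.0876  0.1053]
top knob_head [ 0.594  -0.049   0.1735]
knob px 317.8 172.5 [[319.2, 171.5], [322.2, 170.7]]
```

View pics/end.png

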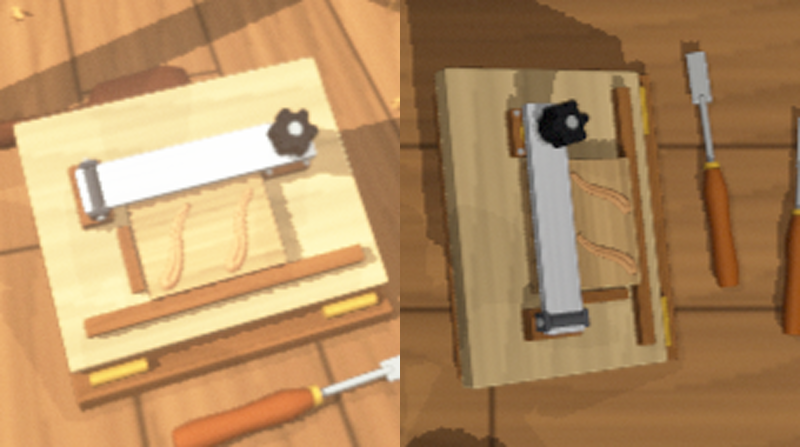

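```bash
python3 -c "
from workcell import env
print(env.close_job(), env.read_state()['clock'])"
```

```text
the job is handed in; nothing more can be done
the job is handed in; nothing more can be done
```

The panel is clamped and the job is handed in. My last clock reading was 56.3 s, within the 72 s limit.

**What I did:** I swung the bar down by its knob, pressed the knob in and turned it clockwise. The thread caught at once and fell at about 8 mm a turn for about half a turn. I regripped four times to bring the collar home and tighten.

**Last checks:**
- **Knob:** the side and top pictures put the head at its screwed-home height (27 mm), not at 38 mm.
- **Tightening:** the last two grips turned 60° and 45° against rising torque. Each time the knob eased back to about the same angle and held there.
- **Surroundings:** in the end pictures the bar is flat and the panel lies against its ledge. The gouges are within a few mm of where they were first found, which is the detection accuracy. The mallet also matched in the side view, but the top-view detector missed it.
- **Arm:** it is clear and touching nothing.

**What went wrong or disagreed:**
- The jaws slipped on the knob in the second grip. In the third they slid partly off it, with about 35 N of sideways force on the tool. Centring the grip better cured this.
- The torque readings settled low after each step, at about 0.2–0.3 N m in the last grips. I therefore judged firmness from the ease-back angle and the head height, not from an absolute torque. The lobe angle is only known to within a multiple of 60°, so the ease-back figure depends on that reading.

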